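# Feel the charger bay for a broken-off foot, then seat the new battery pack

### The arm

A 6-joint arm with a two-finger parallel gripper is mounted at the origin on the work surface. World frame = base frame: x ahead of the robot, y to its left, z up, the work surface at z = 0. Lengths are in m, angles in degrees, forces in N, time in s.
With the tool pointing down it reaches from about 0.375 to 0.9 m from the base axis. Payload 3.1 kg.
Tool frame: the origin (TCP) lies where the fingers leave the gripper's body, on its centre line; the fingertips stand 70 mm ahead of it and the grasp point (between the pads) lies 51 mm ahead of it; y points along the fingers, z is the direction in which the jaws open and shut, and the axes are right-handed (so a half turn about y gives the same grasp; the last joint's range is limited). The gripper opens to 87 mm and grips with 3 to 60 N. Pads are 19 mm wide; open, the fingers measure 117 mm over their backs; the gripper's body (75 mm by 190 mm) begins 51 mm behind the grasp point.
Start: joints at [-86.144, 30.224, 82.088, -0, 67.689, -10.227], TCP at [0.152, -0.606, 0.292] pointing down, gripper open.
Joint ranges: [-176.69, 176.69], [-43.24, 126.21], [12.49, 139.97], [-82, 262], [0, 151.66], [-163.58, 163.58]. Speed limits (degrees/s): [159.86, 159.86, 180, 180, 180, 180].

### API

Orientations are given as a 3x3 rotation matrix whose columns are the frame's x, y, z axes.
In Python, from rig import bot gives the robot as it stands.
- The arm moves only by the shell command python3 -m pendant 'ROWS'. ROWS is JSON, a list of rows, each a list of 3 entries, a list of its own where there are three numbers: the shift along the tool's x, y, z in cm, then the turn, a rotation vector about the tool's x, y, z in rad, then the closure, from 0 (fully open) to 1 (shut). In form: [[[dx, dy, dz], [ax, ay, az], jaw], ...]. A call has 1 to 20 rows; each row shifts and turns the commanded pose from where the row before left it, along the tool's axes as they then stand; what a row does not reach is not made up. A row lasts 1/12 s, in which the tool goes at most 41.7 mm and 7.16 degrees, less where a joint would pass 70% of its speed; a pose out of reach is approached as far as the arm can. A call with a gripper value outside its range is refused whole. The fingers move at their own pace and stop on an object; the grip force is fixed at half the most. Time passes only in rows, so rows that do not move let the fingers close. It gives the time, the measured TCP pose, the force and the opening at its end, in the units of the state.
- bot.read_state(): the state, without advancing time (a new reading comes with each control period).
- bot.capture(name): name is "scene" or "top"; returns a dict with "img" (420x560x3 uint8, red, green, blue), "fx", "fy", "cx", "cy" (pixels), "R" (3x3) and "t" (3): a world point X has camera coordinates R X + t. Camera axes: x right, y down, z forward; pixel columns grow to the right and rows downward; lengths in m; the calibration is good to about 2 mm. A picture is of the moment at which its call begins. There is no depth.
- bot.hand_in(): hands the job in, once; it reports no verdict.
The state is a dict: "time_s": time; "joint_positions": joint angles; "qvel": joint speeds; "tau": joint torques, N m; "position": TCP position; "tcp_rot": TCP orientation; "force": force on the tool from outside, world axes, zero at the start; "moment": the same for the moment, N m; "opening": opening from 0.0 (shut) to 1.0 (fully open).
Only numpy, scipy, OpenCV 4.12 (cv2) and the standard library are available. Lean on these libraries where they do the work, as an engineer would, in place of code of your own. Each camera call takes 0.05 s, during which the arm holds its last target.

### The job

One of the two slanted bays of the charging dock still has the broken-off foot of an old battery pack down inside it, where it is hard to see. Take the new blue pack from its stand and slide it gently, contacts down, into the green-collared bay first: if it goes all the way down leave it there, but if it stops short on the leftover, draw it out and seat it in the yellow-collared bay instead. Keep hold of the pack until it is fully home, do not force it, then let go, and leave the other things on the bench where they are.

Things in the scene. Friction and masses are not known exactly. Their poses are not given: they have to be found in the camera images.
- pack_mid (a point): centre (half-way up) of the new battery pack: loose blue block upright in its stand, 34 (x) by 44 (y) by 160 mm tall (z up), 0.2 to 0.4 kg, brass contacts at the foot, white band 98 mm up, black grip ribs on the top 45 mm. Grip it across y (44 mm) about 30 mm below the top. Either way round fits the bays.
- pack_foot (a point): centre of the underside of the same pack; same axes as pack_mid (z from foot to top)
- stand: fixed aluminium stand of the pack: open pocket, 5 mm walls, 48 by 58 mm outside, 30 mm tall, inner floor 5 mm up, on a 75 by 85 mm foot plate. Origin: centre of its underside on the table; z up, x and y as the pack's. The pack sits 25 mm deep with 2 mm play each side and lifts straight out.
- dock: fixed grey charging dock, base 190 (x) by 250 (y) mm, rear 62 mm high. Origin on the table midway between the bays, z up; the bay mouths lean to -x. Bay floors: 60 mm to either side (y), 45 mm above the table; collars top out 145 mm above the table, nothing higher. Which bay is on which side varies, and so does which one holds the leftover (exactly one does).
- green_bay: green-collared bay of the dock: black pocket, flared collar. Origin: centre of its floor. z runs up the pocket to its mouth, leaning 30 degrees from vertical to the dock's -x; y level, along the long side. Inside 38 (x) by 48 (y) mm, walls 6, straight for 80 mm up, then the collar flares to 92 mm up (about 56 by 66 mm). Clear: the pack's foot rests on the floor. With the leftover: it stops about 34 mm above the floor.
- yellow_bay: yellow-collared bay of the dock: black pocket, flared collar. Origin: centre of its floor. z runs up the pocket to its mouth, leaning 30 degrees from vertical to the dock's -x; y level, along the long side. Inside 38 (x) by 48 (y) mm, walls 6, straight for 80 mm up, then the collar flares to 92 mm up (about 56 by 66 mm). Clear: the pack's foot rests on the floor. With the leftover: it stops about 34 mm above the floor.
- spool_mid (a point): centre of a red solder spool, 60 mm across, 46 mm tall, loose on the bench; leave alone
- flux_mid (a point): centre of a small bottle, 40 mm across, 100 mm tall, loose; leave alone
- driver_grip (a point): handle of a loose orange screwdriver, 180 mm long, lying; leave alone
- board_mid (a point): centre of a loose green circuit board 100 by 140 mm, lying, up to 18 mm high; leave alone
- tape_mid (a point): centre of a loose roll of tape lying flat, 90 mm across, 20 mm high; leave alone
Not all that is in view belongs to the job. What is shaped like the part that bears pack_mid but orange is not meant.

How it is judged:
By the outcome, as a careful person would: the job done as asked, in the order asked, and still so for the second after the job is handed in, with the robot touching nothing.
It also fails if it takes over 53 s, if anything falls off the work surface, if the arm or the gripper's body presses on something with over 40 N, if the wrist force passes 120 N, or if a joint passes its speed limit or range.

## Working session

There is one attempt and no reset: what is moved stays moved. The work goes in short steps, Python scripts to look and compute and a shell command to move; the robot and the scene stay as the last step left them, time stands still between calls to the robot, and variables do not carry over. Pictures are saved under pics/ and viewed, and the job is handed in when it is done.

```bash
mkdir -p pics; ls
python3 - <<'E'
from rig import bot
import cv2, json
s=bot.read_state(); print(s)
for n in ("scene","top"):
    c=bot.capture(n); print(n,c["fx"],c["fy"],c["cx"],c["cy"],c["R"],c["t"])
    cv2.imwrite(f"pics/{n}0.png",c["img"][:,:,::-1])
    import numpy as np
    np.savez(f"pics/{n}0.npz",**c)
E
```

```text
pics
{'time_s': 0.0, 'joint_positions': array([-8.61436387e+01,  3.02772422e+01,  8.21552952e+01, -1.69759551e-03,
        6.76885385e+01, -1.02249473e+01]), 'qvel': array([-0.06320435,  0.03877744,  0.00595124,  0.10681899,  0.00544159,
        0.01472189]), 'tau': array([-1.01328260e-03, -4.40042853e+01, -1.76590759e+01,  6.35246979e-02,
        5.82490792e-02, -1.52723255e-04]), 'position': array([ 0.15206947, -0.60562596,  0.29129601]), 'tcp_rot': array([[-9.69948723e-01, -1.69470522e-04,  2.43309363e-01],
       [-2.43309173e-01,  2.10654261e-03, -9.69946498e-01],
       [-3.48164202e-04, -9.99997767e-01, -2.08447205e-03]]), 'force': array([-0.2694871 ,  0.28271428,  0.06301452]), 'moment': array([ 0.02198988, -0.03754076, -0.04693497]), 'opening': 1.0034260297653275}
scene 502.6434032960108 502.6434032960108 287.94737587671807 215.9347592972824 [[ 0.35981227  0.93285738  0.01767006]
 [ 0.72787917 -0.26880119 -0.63082315]
 [-0.5837183   0.23983958 -0.77572542]] [-0.13843615 -0.36757482  1.67934573]
top 409.6120155463547 409.6120155463547 276.1379794825099 203.2421578277689 [[ 0.0107771  -0.99977982  0.01800443]
 [-0.98716202 -0.01350712 -0.15914996]
 [ 0.15935811 -0.01605812 -0.98709023]] [-0.05862324  0.53897391  0.95431826]
```

View pics/scene0.png

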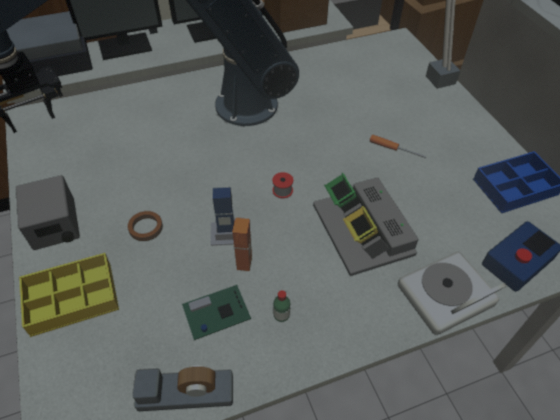

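View pics/top0.png

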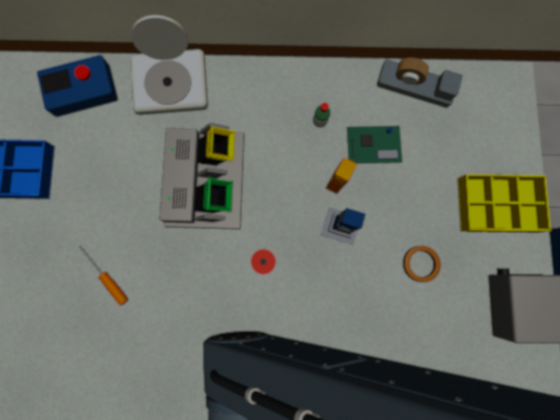

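Run:
```python
import cv2
def crop(n,x0,y0,w,h,k,o):
    im=cv2.imread(f"pics/{n}0.png")[y0:y0+h,x0:x0+w]
    cv2.imwrite(f"pics/{o}.png",cv2.resize(im,None,fx=k,fy=k,interpolation=cv2.INTER_CUBIC))
crop("top",150,115,110,125,4.8,"td")
crop("scene",305,165,125,120,4.8,"sd")
crop("top",310,150,70,100,6,"tp")
crop("scene",195,175,70,100,6,"sp")
```

```text
(no output)
```

View pics/td.png

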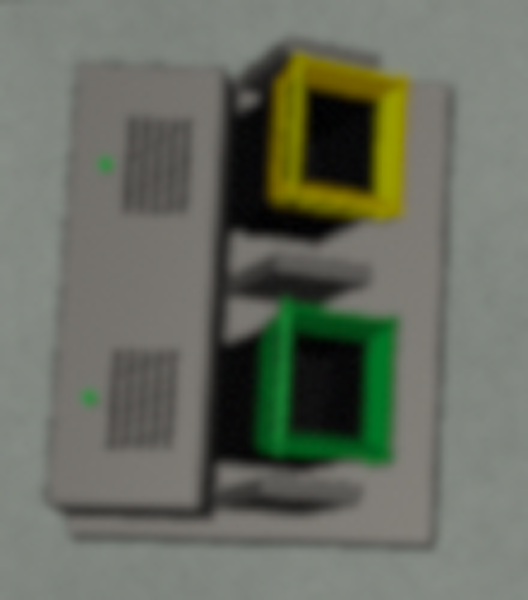

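View pics/sd.png

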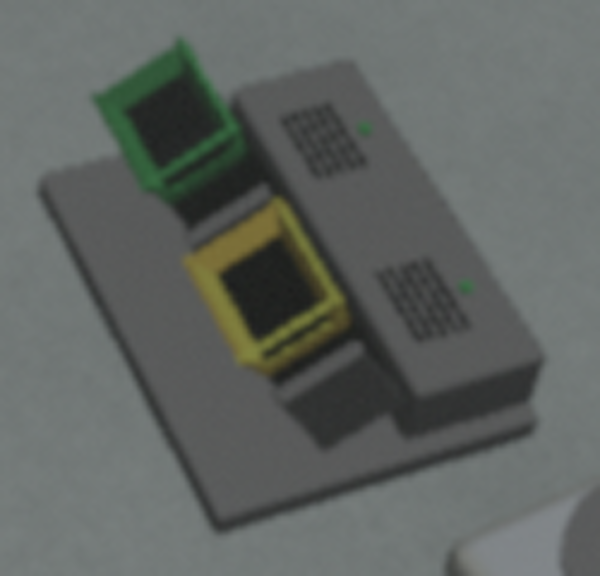

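View pics/tp.png

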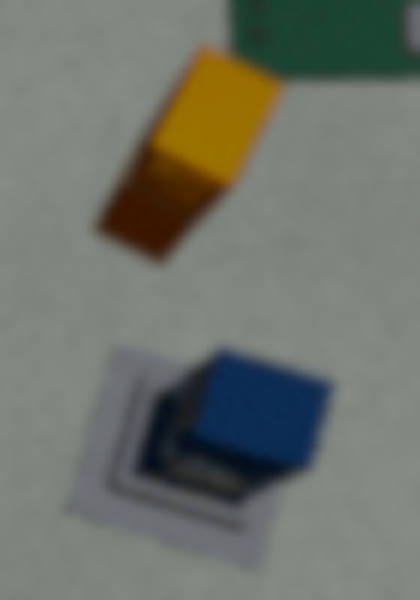

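View pics/sp.png

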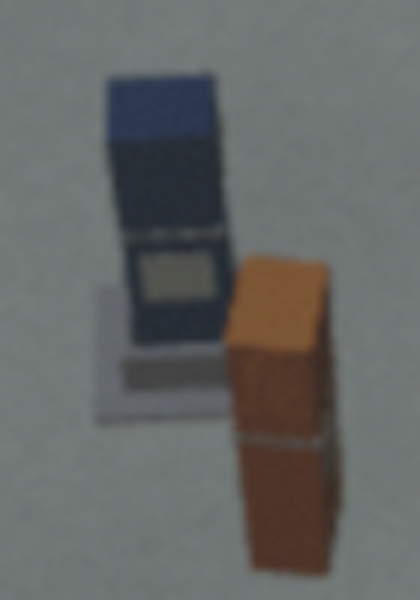

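```bash
cat > h.py <<'E'
import numpy as np
C={n:dict(np.load(f"pics/{n}0.npz")) for n in ("scene","top")}
def proj(n,X):
    c=C[n]; p=np.atleast_2d(X)@c["R"].T+c["t"]
    return np.c_[c["fx"]*p[:,0]/p[:,2]+c["cx"],c["fy"]*p[:,1]/p[:,2]+c["cy"]]
def px(l,k,x0,y0): return (np.array(l,float)+.5)/k-.5+[x0,y0]
def Rz(a): c,s=np.cos(a),np.sin(a); return np.array([[c,-s,0],[s,c,0],[0,0,1]])
s3=np.sqrt(3)/2
RB=np.array([[s3,0,-.5],[0,1,0],[.5,0,s3]])  # bay axes in dock
E
cat > fit.py <<'E'
from h import *
from scipy.optimize import least_squares
td=lambda l:px(l,4.8,150,115); sd=lambda l:px(l,4.8,305,165)
# order of local corners (+x,-y),(−x,−y),(−x,+y),(+x,+y)
q=np.array([[19,-24,80],[-19,-24,80],[-19,24,80],[19,24,80]])/1e3
def bay(s): return (np.array([0,s*.06,.045])+q@RB.T)
G,Y=bay(1),bay(-1)
obs=[("top",G,td([(298,338),(365,340),(360,432),(292,432)])),
("top",Y,td([(308,90),(377,95),(372,192),(303,185)])),
("scene",G,sd([(225,120),(160,168),(125,108),(187,75)])),
("scene",Y,sd([(328,305),(265,345),(220,275),(278,238)]))]
def run(obs,p0):
    f=lambda p:np.concatenate([(proj(n,L@Rz(p[2]).T+[p[0],p[1],0])-o) for n,L,o in obs]).ravel()
    r=least_squares(f,p0); print(r.x[:2],np.degrees(r.x[2])); print(r.fun.reshape(-1,4,2).round(1).tolist()); return r.x
print("dock");run(obs,[.6,.2,1.57])
run(obs[:2],[.6,.2,1.57]);run(obs[2:],[.6,.2,1.57])
tp=lambda l:px(l,6,310,150); sp=lambda l:px(l,6,195,175)
t=np.array([[17,22,165],[17,-22,165],[-17,-22,165],[-17,22,165]])/1e3
ob=[("top",t,tp([(222,348),(335,382),(305,470),(190,432)])),
# scene: right=+y, down=+x
("scene",t,sp([(218,133),(113,140),(107,78),(213,73)]))]
print("pack");
for o in (ob,ob[:1],ob[1:]): run(o,[.5,-.2,-.3])
for n in C: print(n,-C[n]["R"].T@C[n]["t"])
# table points
def ray(n,u,v,z):
    c=C[n];d=c["R"].T@np.array([(u-c["cx"])/c["fx"],(v-c["cy"])/c["fy"],1]);o=-c["R"].T@c["t"];return o+d*(z-o[2])/d[2]
for nm,u,v,z in (("spool",263,261,.046),("flux",323,107,.1),):print(nm,ray("top",u,v,z).round(3))
for p in [(112,345),(65,512),(262,570)]: print("plate",ray("top",*tp([p])[0],.004).round(3))
for p in [(205,45),(287,80),(233,185),(150,150)]: print("orange top",ray("top",*tp([p])[0],.16).round(3))
E
python3 fit.py
```

```text
dock
[0.60486659 0.1207934 ] 89.6382210512704
[[[-1.2, -1.1], [0.3, 0.5], [0.6, 2.0], [-0.9, 0.4]], [[-1.1, -0.6], [-0.3, 1.3], [0.0, 0.9], [-0.9, -0.2]], [[-0.7, 3.5], [0.3, 1.7], [-0.0, 1.1], [-0.7, -0.1]], [[-0.8, 0.2], [-1.1, 0.3], [-0.2, 0.2], [0.8, -0.4]]]
[0.60579134 0.11981744] 89.64661324391922
[[[-0.8, -1.5], [0.8, 0.1], [1.1, 1.6], [-0.4, -0.0]], [[-0.7, -1.0], [0.1, 0.9], [0.4, 0.6], [-0.5, -0.6]]]
[0.60289219 0.12260654] 89.54665552974765
[[[-0.4, 2.8], [0.6, 1.0], [0.3, 0.4], [-0.4, -0.9]], [[-0.5, -0.7], [-0.8, -0.5], [0.1, -0.6], [1.1, -1.2]]]
pack
[ 0.49091879 -0.21515256] -16.834601321841145
[[[-0.9, -0.4], [0.0, 0.1], [0.8, 0.6], [0.1, 0.7]], [[0.1, 0.7], [-0.9, 0.3], [0.4, 0.1], [0.9, 0.2]]]
[ 0.49141903 -0.21514262] -18.396128432001454
[[[-0.6, -0.8], [0.2, 0.2], [0.5, 0.5], [-0.0, 0.1]]]
[ 0.48979874 -0.21508452] -14.097134856568498
[[[0.3, -0.0], [-0.7, 0.3], [-0.1, 0.1], [0.4, -0.4]]]
scene [ 1.29762591 -0.37243693  1.07328264]
top [ 0.380608   -0.03600579  1.02883139]
spool [ 0.4   -0.022  0.046]
flux [ 0.765 -0.161  0.1  ]
plate [ 0.538 -0.185  0.004]
plate [ 0.467 -0.165  0.004]
plate [ 0.444 -0.247  0.004]
orange top [ 0.626 -0.197  0.16 ]
orange top [ 0.613 -0.227  0.16 ]
orange top [ 0.573 -0.207  0.16 ]
orange top [ 0.586 -0.177  0.16 ]
```

```bash
cat >> h.py <<'E'
def ray(n,u,v,z):
    c=C[n];d=c["R"].T@np.array([(u-c["cx"])/c["fx"],(v-c["cy"])/c["fy"],1]);o=-c["R"].T@c["t"];return o+d*(z-o[2])/d[2]
E
python3 - <<'E'
from h import *
td=lambda l:px(l,4.8,150,115); sd=lambda l:px(l,4.8,305,165)
for n,f,l,z in (("top",td,[(452,85),(435,545),(72,540)],.015),("top",td,[(78,65),(48,505),(208,512),(232,80)],.062),
 ("scene",sd,[(42,188),(218,530),(532,432)],.01),("scene",sd,[(240,85),(352,62),(545,358),(412,400)],.062)):
    P=np.array([ray(n,*p,z) for p in f(l)]); d=np.diff(P,axis=0)
    print(n,z,P.round(3)[:,:2].tolist(),[(round(float(np.hypot(a[0],a[1])),3),round(float(np.degrees(np.arctan2(a[1],a[0]))),1)) for a in d])
# overlay model
import cv2
k=4
for n,b in (("top",(150,115,110,125)),("scene",(305,165,125,120))):
    im=cv2.imread(f"pics/{n}0.png");x0,y0,w,h=b
    im=cv2.resize(im[y0:y0+h,x0:x0+w],None,fx=k,fy=k,interpolation=cv2.INTER_CUBIC)
    im=cv2.convertScaleAbs(im,alpha=1.8)
    for s in (1,-1):
        for hx,hy,z in ((19,24,80),(28,33,92)):
            q=np.array([[hx,-hy,z],[-hx,-hy,z],[-hx,hy,z],[hx,hy,z]])/1e3
            X=(q@RB.T+[0,s*.06,.045])@Rz(np.radians(88.5)).T+[.6045,.121,0]
            p=((proj(n,X)-[x0,y0]+.5)*k-.5)
            cv2.polylines(im,[p.round().astype(int)],True,(255,255,255),1)
    cv2.imwrite(f"pics/ov_{n}.png",im)
E
```

```text
top 0.015 [[0.728, 0.033], [0.481, 0.036], [0.481, 0.223]] [(0.248, 179.3), (0.187, 89.9)]
top 0.062 [[0.719, 0.221], [0.493, 0.223], [0.491, 0.145], [0.713, 0.142]] [(0.226, 179.3), (0.079, -91.8), (0.222, -0.7)]
scene 0.01 [[0.481, 0.038], [0.729, 0.033], [0.732, 0.219]] [(0.247, -1.2), (0.185, 89.1)]
scene 0.062 [[0.489, 0.155], [0.495, 0.224], [0.72, 0.22], [0.72, 0.142]] [(0.069, 85.0), (0.225, -1.0), (0.079, -90.3)]
```

View pics/ov_top.png

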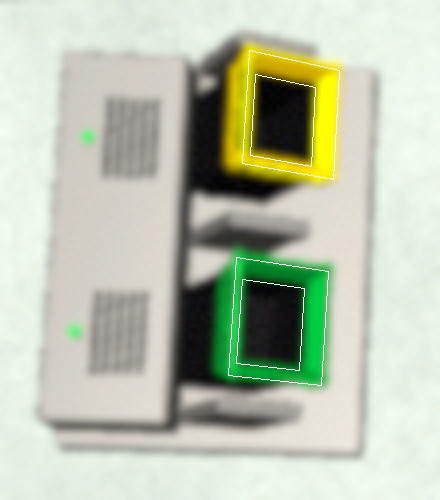

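View pics/ov_scene.png

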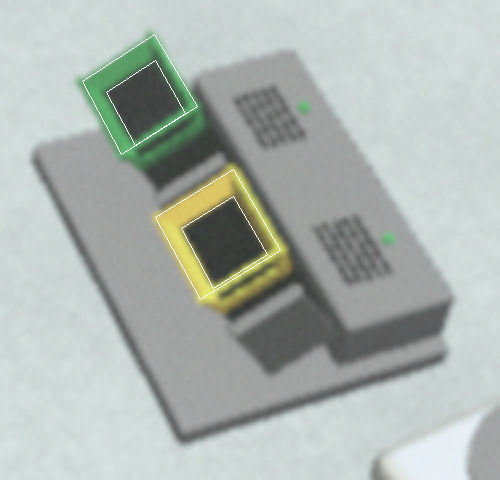

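```bash
cat > plan.py <<'E'
from h import *
from scipy.spatial.transform import Rotation as Ro
from rig import bot
def plan(P,yt,zt,s=None):
    s=s or bot.read_state(); R=s["tcp_rot"];p=s["position"]
    yt=np.array(yt,float);yt/=np.linalg.norm(yt);zt=np.array(zt,float);zt-=yt*(zt@yt);zt/=np.linalg.norm(zt)
    T=np.c_[np.cross(yt,zt),yt,zt]
    rv=Ro.from_matrix(R.T@T).as_rotvec()
    d=np.array(P)-p
    print("t",round(s["time_s"],2),"pos",p.round(4),"d_world",d.round(4),"F",s["force"].round(1),"open",round(s["opening"],3),"j",s["joint_positions"].round(0))
    print("rotvec tool",rv.round(4),"ang",round(float(np.linalg.norm(rv)),3)," shift cm cur axes",(R.T@d*100).round(2)," target axes",(T.T@d*100).round(2))
    return T
a=np.radians(-16); py=np.array([-np.sin(a),np.cos(a),0])
A=np.radians(89.2); D=np.array([.605,.121,0])
def bayax(): return Rz(A)@RB
def bay0(s): return D+Rz(A)@[0,s*.06,.045]   # s=+1 green, -1 yellow
def bayT(s,h): # tcp for pack foot h above bay floor (grasp 130 up pack)
    return bay0(s)+bayax()[:,2]*(h+.130+.051)
E
python3 -c "
from plan import *
plan([.491,-.215,.29],[0,0,-1],-py)"
```

```text
t 0.1 pos [ 0.1521 -0.6057  0.2914] d_world [ 0.3389  0.3907 -0.0014] F [-0.4  0.1  0.9] open 1.002 j [-86.  30.  82.  -0.  68. -10.]
rotvec tool [1.900e-03 5.251e-01 2.000e-04] ang 0.525  shift cm cur axes [-42.38   0.21 -29.65]  target axes [-21.81   0.14 -46.9 ]
```

```bash
python3 -m pendant '[[[0,0,0],[0,0.105,0],0],[[0,0,0],[0,0.105,0],0],[[0,0,0],[0,0.105,0],0],[[0,0,0],[0,0.105,0],0],[[0,0,0],[0,0.105,0],0],[[-1.454,0,-3.127],[0,0,0],0],[[-1.454,0,-3.127],[0,0,0],0],[[-1.454,0,-3.127],[0,0,0],0],[[-1.454,0,-3.127],[0,0,0],0],[[-1.454,0,-3.127],[0,0,0],0],[[-1.454,0,-3.127],[0,0,0],0],[[-1.454,0,-3.127],[0,0,0],0],[[-1.454,0,-3.127],[0,0,0],0],[[-1.454,0,-3.127],[0,0,0],0],[[-1.454,0,-3.127],[0,0,0],0],[[-1.454,0,-3.127],[0,0,0],0],[[-1.454,0,-3.127],[0,0,0],0],[[-1.454,0,-3.127],[0,0,0],0],[[-1.454,0,-3.127],[0,0,0],0],[[-1.454,0,-3.127],[0,0,0],0]]'
python3 -m pendant '[[[0,0,0],[0,0,0],0],[[0,0,0],[0,0,0],0]]'
python3 - <<'E'
from plan import *
import cv2
plan([.491,-.215,.29],[0,0,-1],-py)
o=[]
for n in ("scene","top"):
    im=bot.capture(n)["img"][:,:,::-1]
    x0,y0=(175,110) if n=="scene" else (280,150)
    o.append(cv2.resize(im[y0:y0+150,x0:x0+110],None,fx=3.6,fy=3.6,interpolation=cv2.INTER_CUBIC))
cv2.imwrite("pics/a1.png",np.hstack(o))
E
```

```text
time_s: 1.77
position: [0.4917, -0.2138, 0.292]
tcp_rot: [[-0.961, -0.001, -0.276], [0.276, 0.0, -0.961], [0.001, -1.0, -0.0]]
force: [0.5, 0.2, -0.7]
opening: 0.998
time_s: 1.93
position: [0.4916, -0.2138, 0.2919]
tcp_rot: [[-0.962, -0.001, -0.272], [0.272, 0.0, -0.962], [0.001, -1.0, 0.0]]
force: [-0.3, 0.4, 0.4]
opening: 1.0
t 1.93 pos [ 0.4916 -0.2138  0.2919] d_world [-0.0006 -0.0012 -0.0019] F [-0.3  0.4  0.4] open 1.0 j [-35.  23.  95.  -0.  62.  70.]
rotvec tool [-0.      0.0041  0.0009] ang 0.004  shift cm cur axes [0.03 0.19 0.13]  target axes [0.03 0.19 0.13]
```

View pics/a1.png

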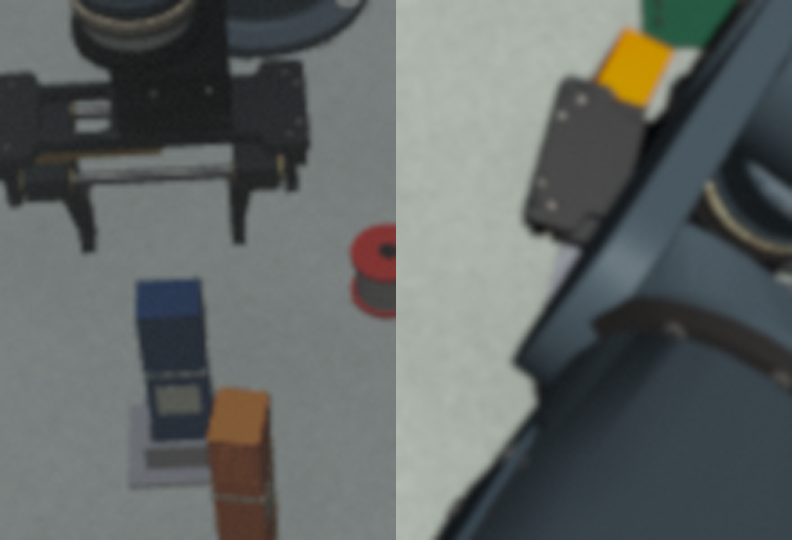

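The gripper is above the pack with its fingers astride it: tips near (88,248) and (240,240), pack top at (135–202, 280–318). The decoy sits clear below the body. Next I descend and grip.

```bash
python3 -m pendant '[[[0.03,1.5,0.13],[0,0.004,0],0],[[0,3,0],[0,0,0],0],[[0,3,0],[0,0,0],0],[[0,2,0],[0,0,0],0],[[0,1.1,0],[0,0,0],0],[[0,0,0],[0,0,0],0]]'
python3 -m pendant '[[[0,0,0],[0,0,0],1],[[0,0,0],[0,0,0],1],[[0,0,0],[0,0,0],1],[[0,0,0],[0,0,0],1],[[0,0,0],[0,0,0],1],[[0,0,0],[0,0,0],1],[[0,0,0],[0,0,0],1],[[0,0,0],[0,0,0],1]]'
python3 -c "
from plan import *
plan([.491,-.215,.186],[0,0,-1],-py)
print(bot.read_state()['moment'])"
```

```text
time_s: 2.53
position: [0.488, -0.2172, 0.1836]
tcp_rot: [[-0.959, -0.005, -0.282], [0.282, 0.004, -0.959], [0.006, -1.0, -0.002]]
force: [0.3, 0.3, -0.2]
opening: 1.004
time_s: 3.2
position: [0.4905, -0.2165, 0.1865]
tcp_rot: [[-0.96, 0.0, -0.279], [0.279, -0.0, -0.96], [-0.0, -1.0, 0.0]]
force: [0.2, 0.7, 1.4]
opening: 0.507
t 3.2 pos [ 0.4905 -0.2165  0.1865] d_world [ 0.0005  0.0015 -0.0005] F [0.2 0.7 1.4] open 0.507 j [-36.  32. 100.   0.  47.  70.]
rotvec tool [-0.0001 -0.0037 -0.0005] ang 0.004  shift cm cur axes [-0.01  0.05 -0.16]  target axes [-0.01  0.05 -0.16]
[0.0702125  0.06638881 0.02295556]
```

```bash
python3 -m pendant '[[[0,-1,0],[0,0,0],1],[[0,-1.5,0],[0,0,0],1],[[0,-2,0],[0,0,0],1],[[0,-2.5,0],[0,0,0],1],[[0,-3,0],[0,0,0],1],[[0,-3,0],[0,0,0],1],[[0,-3,0],[0,0,0],1],[[0,-2.4,0],[0,0,0],1],[[0,0,0],[0,0,0],1],[[0,0,0],[0,0,0],1],[[0,0,0],[0,0,0],1]]'
python3 -c "
from plan import *
B=bayax();print(bayT(1,.13),bayT(1,.13)-B[:,2]*.181)
s=bot.read_state();print(s['force'],s['moment'])
plan(bayT(1,.13),[0,0,-1],B[:,1]);plan(bayT(1,.13),[0,0,-1],-B[:,1])
plan(bayT(1,.13),-B[:,2],-B[:,1])
plan(bayT(1,.13),-B[:,2],B[:,1])
"
```

```text
time_s: 4.12
position: [0.4892, -0.2157, 0.3685]
tcp_rot: [[-0.96, -0.003, -0.279], [0.279, 0.002, -0.96], [0.004, -1.0, -0.001]]
force: [-0.3, 1.1, -4.2]
opening: 0.507
[ 0.54283473 -0.03364711  0.3143339 ] [0.54409831 0.05684407 0.1575833 ]
[-0.26189148  1.08529935 -4.21428715] [0.07682452 0.00894148 0.03066509]
t 4.12 pos [ 0.4892 -0.2157  0.3685] d_world [ 0.0536  0.1821 -0.0542] F [-0.3  1.1 -4.2] open 0.507 j [-36.  18.  89.  -0.  73.  70.]
rotvec tool [-0.0014  1.3016  0.0043] ang 1.302  shift cm cur axes [ -0.08   5.44 -18.97]  target axes [18.28  5.42 -5.11]
t 4.12 pos [ 0.4892 -0.2157  0.3685] d_world [ 0.0536  0.1821 -0.0542] F [-0.3  1.1 -4.2] open 0.507 j [-36.  18.  89.  -0.  73.  70.]
rotvec tool [ 4.60e-03 -1.84e+00  1.50e-03] ang 1.84  shift cm cur axes [ -0.08   5.44 -18.97]  target axes [-18.28   5.42   5.11]
t 4.12 pos [ 0.4892 -0.2157  0.3685] d_world [ 0.0536  0.1821 -0.0542] F [-0.3  1.1 -4.2] open 0.507 j [-36.  18.  89.  -0.  73.  70.]
rotvec tool [-0.4758 -1.7938  0.3672] ang 1.892  shift cm cur axes [ -0.08   5.44 -18.97]  target axes [-13.12  13.83   5.11]
t 4.12 pos [ 0.4892 -0.2157  0.3685] d_world [ 0.0536  0.1821 -0.0542] F [-0.3  1.1 -4.2] open 0.507 j [-36.  18.  89.  -0.  73.  70.]
rotvec tool [-0.3416  1.2694 -0.4426] ang 1.387  shift cm cur axes [ -0.08   5.44 -18.97]  target axes [13.12 13.83 -5.11]
```

```bash
python3 -m pendant '[[[0,0,0],[0,-0.115,0],1],[[0,0,0],[0,-0.115,0],1],[[0,0,0],[0,-0.115,0],1],[[0,0,0],[0,-0.115,0],1],[[0,0,0],[0,-0.115,0],1],[[0,0,0],[0,-0.115,0],1],[[0,0,0],[0,-0.115,0],1],[[0,0,0],[0,-0.115,0],1],[[0,0,0],[0,-0.115,0],1],[[0,0,0],[0,-0.115,0],1],[[0,0,0],[0,-0.115,0],1],[[0,0,0],[0,-0.115,0],1],[[0,0,0],[0,-0.115,0],1],[[0,0,0],[0,-0.115,0],1],[[0,0,0],[0,-0.115,0],1],[[0,0,0],[0,-0.115,0],1],[[0,0,0],[0,0,0],1]]'
python3 -m pendant '[[[0,0,0],[0,0,0.105],1],[[0,0,0],[0,0,0.105],1],[[0,0,0],[0,0,0.105],1],[[0,0,0],[0,0,0.105],1],[[0,0,0],[0,0,0.104],1],[[-2.6,0,1],[0,0,0],1],[[-2.6,0,1],[0,0,0],1],[[-2.6,0,1],[0,0,0],1],[[-2.6,0,1],[0,0,0],1],[[-2.6,0,1],[0,0,0],1],[[0,0,0],[0,0,0],1],[[0,0,0],[0,0,0],1]]'
python3 -c "
from plan import *
B=bayax()
s=bot.read_state();print(s['force'],s['moment'])
plan(bayT(1,.13),-B[:,2],-B[:,1])
"
```

```text
time_s: 5.53
position: [0.4893, -0.2158, 0.3674]
tcp_rot: [[-0.012, -0.005, 1.0], [-1.0, 0.004, -0.012], [-0.004, -1.0, -0.005]]
force: [-0.2, -0.5, -4.8]
opening: 0.5
time_s: 6.53
position: [0.5419, -0.1039, 0.4343]
tcp_rot: [[-0.013, 0.005, 1.0], [-0.867, 0.499, -0.014], [-0.499, -0.867, -0.003]]
force: [-0.7, 0.6, -4.5]
opening: 0.508
[-0.68689133  0.5703693  -4.54909299] [-0.69792531 -0.07150093  0.01646388]
t 6.53 pos [ 0.5419 -0.1039  0.4343] d_world [ 0.0009  0.0702 -0.12  ] F [-0.7  0.6 -4.5] open 0.508 j [-33.  21.  80.  25.  96. -33.]
rotvec tool [ 0.0024 -0.0011  0.0013] ang 0.003  shift cm cur axes [-0.1  13.9   0.03]  target axes [-0.08 13.9  -0.  ]
```

```bash
python3 -m pendant '[[[-0.08,2,0],[0.002,0,0],1],[[0,3,0],[0,0,0],1],[[0,3,0],[0,0,0],1],[[0,3,0],[0,0,0],1],[[0,2,0],[0,0,0],1],[[0,0.9,0],[0,0,0],1],[[0,0,0],[0,0,0],1],[[0,0,0],[0,0,0],1]]'
python3 - <<'E'
from plan import *
import cv2
B=bayax()
plan(bayT(1,.13),-B[:,2],-B[:,1])
s=bot.read_state()
for n in ("scene","top"):
    im=bot.capture(n)["img"][:,:,::-1]
    cv2.imwrite(f"pics/b_{n}.png",im)
    x0,y0=(290,130) if n=="scene" else (160,110)
    k=5
    im=cv2.resize(im[y0:y0+115,x0:x0+125],None,fx=k,fy=k,interpolation=cv2.INTER_CUBIC)
    im=cv2.convertScaleAbs(im,alpha=1.6)
    R=s["tcp_rot"];p=s["position"]
    q=np.array([[hx,181-h,hy] for h in (0,160) for hx,hy in ((17,22),(-17,22),(-17,-22),(17,-22))])/1e3
    pp=((proj(n,q@R.T+p)-[x0,y0]+.5)*k-.5).round().astype(int)
    cv2.polylines(im,[pp[:4],pp[4:]],True,(0,0,255),1)
    for i in range(4): cv2.line(im,pp[i].tolist(),pp[i+4].tolist(),(0,0,255),1)
    for sg in (1,-1):
        for hx,hy,z in ((19,24,80),(28,33,92)):
            q=np.array([[hx,-hy,z],[-hx,-hy,z],[-hx,hy,z],[hx,hy,z]])/1e3
            X=q@B.T+bay0(sg)
            cv2.polylines(im,[((proj(n,X)-[x0,y0]+.5)*k-.5).round().astype(int)],True,(255,255,255),1)
    cv2.imwrite(f"pics/bo_{n}.png",im)
E
```

```text
time_s: 7.2
position: [0.5433, -0.0354, 0.3149]
tcp_rot: [[-0.014, 0.009, 1.0], [-0.866, 0.5, -0.016], [-0.5, -0.866, 0.001]]
force: [-0.1, 0.6, -3.1]
opening: 0.509
t 7.2 pos [ 0.5433 -0.0354  0.3149] d_world [-0.0005  0.0017 -0.0005] F [-0.1  0.6 -3.1] open 0.509 j [-27.  26.  92.  27.  78. -36.]
rotvec tool [-0.0015 -0.0017 -0.0001] ang 0.002  shift cm cur axes [-0.12  0.13 -0.05]  target axes [-0.12  0.13 -0.05]
```

View pics/bo_scene.png

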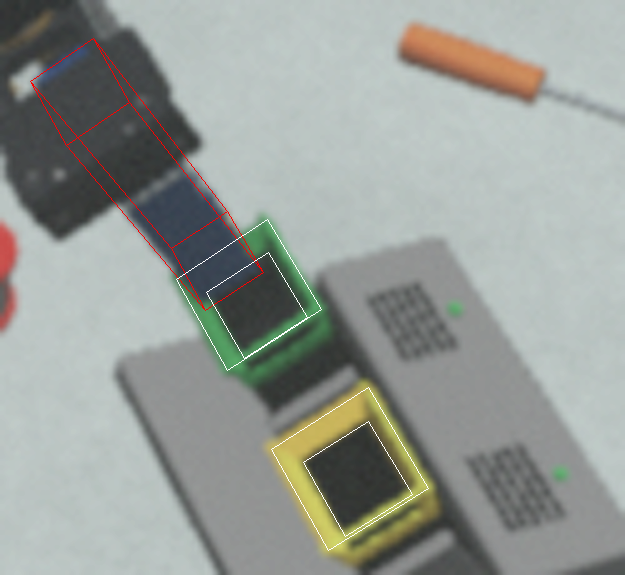

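View pics/bo_top.png

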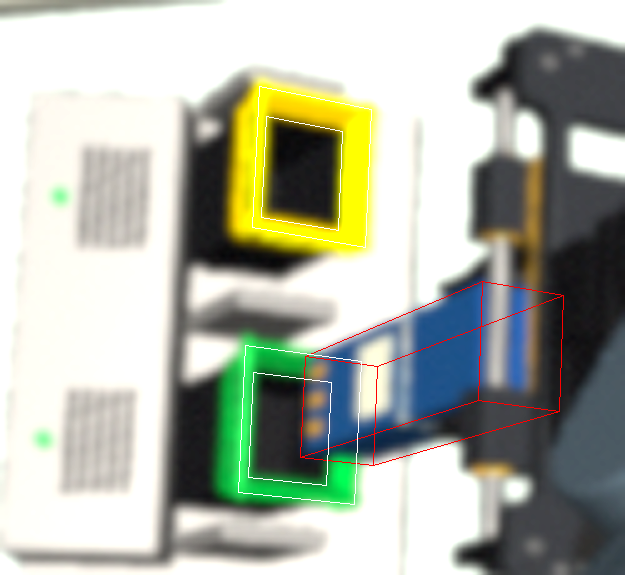

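```bash
python3 -m pendant '[[[-0.08,1,-0.04],[0,0,0],1],[[0,1,0],[0,0,0],1],[[0,1,0],[0,0,0],1],[[0,0.5,0],[0,0,0],1],[[0,0.5,0],[0,0,0],1],[[0,0,0],[0,0,0],1]]'
cat > st.py <<'E'
from plan import *
B=bayax()
def st(sg):
    s=bot.read_state()
    q=B.T@(s["position"]-bay0(sg)); f=B.T@s["force"]; 
    e=Ro.from_matrix(s["tcp_rot"].T@np.c_[np.cross(-B[:,2],-B[:,1]),-B[:,2],-B[:,1]]).as_rotvec()
    print("t %.2f"%s["time_s"],"bay xyz mm",(q*1e3-[0,0,181]).round(1),"F bay",f.round(1),"M",(B.T@s["moment"]).round(2),"rot err",e.round(4),"op %.3f"%s["opening"])
import sys; st(int(sys.argv[1]))
E
python3 st.py 1
```

```text
time_s: 7.8
position: [0.5425, -0.0129, 0.28]
tcp_rot: [[-0.013, 0.007, 1.0], [-0.865, 0.501, -0.014], [-0.501, -0.865, -0.001]]
force: [0.1, -0.3, -3.9]
opening: 0.505
t 7.80 bay xyz mm [ 0.8  0.6 89.9] F bay [-2.3 -0.1 -3.2] M [-0.1   0.75  0.05] rot err [ 0.0004 -0.0005 -0.0014] op 0.505
```

```bash
python3 -m pendant '[[[0,0.3,0],[0,0,0],1],[[0,0.3,0],[0,0,0],1],[[0,0.3,0],[0,0,0],1],[[0,0.3,0],[0,0,0],1],[[0,0.3,0],[0,0,0],1],[[0,0,0],[0,0,0],1]]' >/dev/null; python3 st.py 1
```

```text
t 8.30 bay xyz mm [ 0.6  0.3 75.7] F bay [-2.5 -0.4 -4. ] M [-0.06  0.74  0.06] rot err [-0.001  -0.0003 -0.0008] op 0.506
```

Inside the straight part with no contact, so I carry on.

```bash
python3 -m pendant '[[[0,0.3,0],[0,0,0],1],[[0,0.3,0],[0,0,0],1],[[0,0.3,0],[0,0,0],1],[[0,0.3,0],[0,0,0],1],[[0,0.3,0],[0,0,0],1],[[0,0.3,0],[0,0,0],1],[[0,0,0],[0,0,0],1]]' >/dev/null; python3 st.py 1
python3 -m pendant '[[[0,0.3,0],[0,0,0],1],[[0,0.3,0],[0,0,0],1],[[0,0.3,0],[0,0,0],1],[[0,0.3,0],[0,0,0],1],[[0,0,0],[0,0,0],1]]' >/dev/null; python3 st.py 1
```

```text
t 8.88 bay xyz mm [ 0.6  0.2 57.6] F bay [-1.6 -0.6 -2.5] M [-0.09  0.72  0.01] rot err [-0.0008 -0.0004 -0.0009] op 0.506
t 9.30 bay xyz mm [ 0.7  0.3 45.6] F bay [-2.  -0.6 -3.1] M [-0.01  0.73  0.01] rot err [-0.0008 -0.0003 -0.0009] op 0.502
```

```bash
python3 -m pendant '[[[0,0.2,0],[0,0,0],1],[[0,0.2,0],[0,0,0],1],[[0,0.2,0],[0,0,0],1],[[0,0,0],[0,0,0],1]]' >/dev/null; python3 st.py 1
python3 -m pendant '[[[0,0.15,0],[0,0,0],1],[[0,0.15,0],[0,0,0],1],[[0,0,0],[0,0,0],1]]' >/dev/null; python3 st.py 1
```

```text
t 9.63 bay xyz mm [ 0.6  0.1 39.9] F bay [-1.2  0.4 -2.5] M [-0.11  0.74  0.04] rot err [-0.0014 -0.0003 -0.0007] op 0.500
t 9.88 bay xyz mm [ 0.6 -0.  37. ] F bay [-1.8 -0.6 -4.1] M [-0.07  0.75  0.06] rot err [-0.0016 -0.0002 -0.0005] op 0.502
```

```bash
python3 -m pendant '[[[0,0.15,0],[0,0,0],1],[[0,0.15,0],[0,0,0],1],[[0,0,0],[0,0,0],1]]' >/dev/null; python3 st.py 1
```

```text
t 10.13 bay xyz mm [ 0.6 -0.4 35.2] F bay [-2.   1.2  3.4] M [0.46 0.65 0.04] rot err [-0.0024  0.0008 -0.0001] op 0.503
```

```bash
python3 -m pendant '[[[0,0.1,0],[0,0,0],1],[[0,0,0],[0,0,0],1]]' >/dev/null; python3 st.py 1
```

```text
t 10.30 bay xyz mm [ 0.6 -0.4 35.2] F bay [-1.5  1.9 10.1] M [0.92 0.47 0.02] rot err [-0.0026  0.0012  0.0001] op 0.502
```

It stops at 35 mm with the force rising by about 13 N, so green holds the leftover. I'll draw it out and shift 120 mm to yellow.

```bash
python3 -m pendant '[[[0,-0.3,0],[0,0,0],1],[[0,-0.5,0],[0,0,0],1],[[0,-0.7,0],[0,0,0],1],[[0,-1,0],[0,0,0],1],[[0,-1,0],[0,0,0],1],[[0,-1,0],[0,0,0],1],[[0,-1,0],[0,0,0],1],[[0,-1,0],[0,0,0],1],[[0,-1,0],[0,0,0],1],[[0,-1.5,0],[0,0,0],1],[[0,-1.5,0],[0,0,0],1],[[0,0,0],[0,0,0],1]]' >/dev/null; python3 st.py 1
python3 -m pendant '[[[0,0,2],[0,0,0],1],[[0,0,2],[0,0,0],1],[[0,0,2],[0,0,0],1],[[0,0,2],[0,0,0],1],[[0,0,2],[0,0,0],1],[[0,0,1.5],[0,0,0],1],[[0,0,0.5],[0,0,0],1],[[0,0,0],[0,0,0],1],[[0,0,0],[0,0,0],1]]' >/dev/null; python3 st.py -1
cat > look.py <<'E'
from plan import *
import cv2,sys
B=bayax();s=bot.read_state();h0=float(sys.argv[2]) if len(sys.argv)>2 else 0
for n in ("scene","top"):
    im=bot.capture(n)["img"][:,:,::-1]
    x0,y0=(290,130) if n=="scene" else (160,110)
    k=5
    im=cv2.resize(im[y0:y0+115,x0:x0+125],None,fx=k,fy=k,interpolation=cv2.INTER_CUBIC)
    im=cv2.convertScaleAbs(im,alpha=1.6)
    R=s["tcp_rot"];p=s["position"]
    if h0>=0:
      q=np.array([[hx,181-h,hy] for h in (0,160) for hx,hy in ((17,22),(-17,22),(-17,-22),(17,-22))])/1e3
      pp=((proj(n,q@R.T+p)-[x0,y0]+.5)*k-.5).round().astype(int)
      cv2.polylines(im,[pp[:4],pp[4:]],True,(0,0,255),1)
      for i in range(4): cv2.line(im,pp[i].tolist(),pp[i+4].tolist(),(0,0,255),1)
    cv2.imwrite(f"pics/{sys.argv[1]}_{n}.png",im)
E
python3 look.py c
```

```text
t 11.30 bay xyz mm [  0.3  -1.4 141.6] F bay [-1.8 -1.5 -3.8] M [-0.17  0.71 -0.01] rot err [-0.0077  0.0014  0.0023] op 0.503
t 12.05 bay xyz mm [  0.4   1.1 137.7] F bay [-2.1  0.5 -3.5] M [-0.03  0.68  0.04] rot err [ 0.0009 -0.0007 -0.0011] op 0.507
```

View pics/c_scene.png

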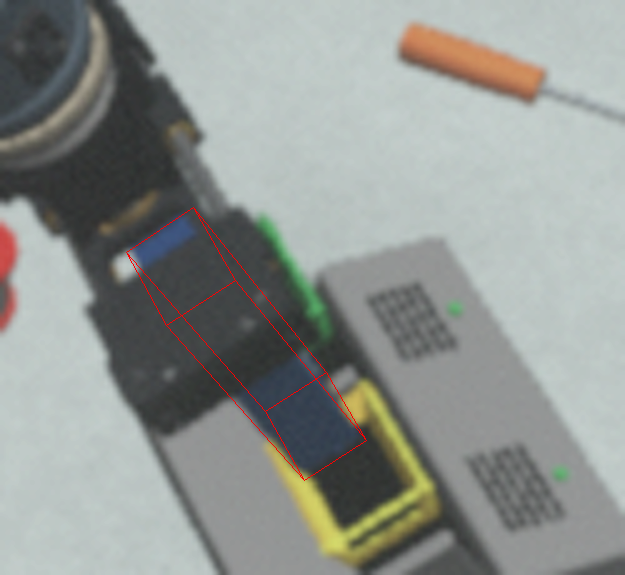

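View pics/c_top.png

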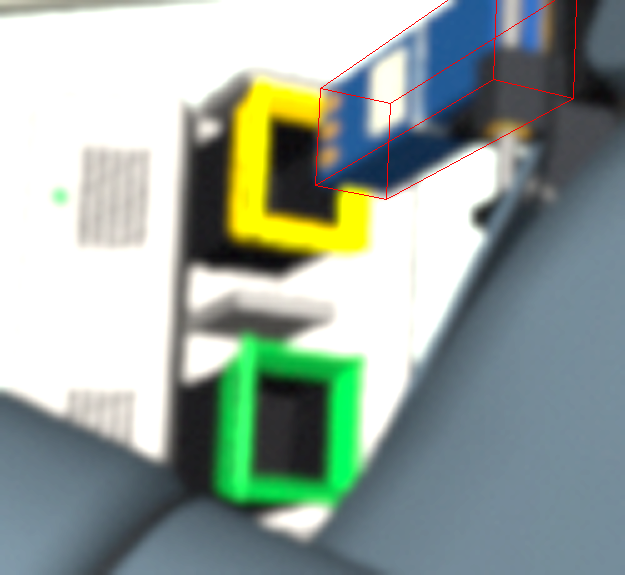

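```bash
python3 -m pendant '[[[0,1,0.1],[0,0,0],1],[[0,1,0],[0,0,0],1],[[0,1,0],[0,0,0],1],[[0,0.7,0],[0,0,0],1],[[0,0.5,0],[0,0,0],1],[[0,0.4,0],[0,0,0],1],[[0,0,0],[0,0,0],1]]' >/dev/null; python3 st.py -1
python3 -m pendant '[[[0,0.3,0],[0,0,0],1],[[0,0.3,0],[0,0,0],1],[[0,0.3,0],[0,0,0],1],[[0,0.3,0],[0,0,0],1],[[0,0.3,0],[0,0,0],1],[[0,0.3,0],[0,0,0],1],[[0,0,0],[0,0,0],1]]' >/dev/null; python3 st.py -1
```

```text
t 12.73 bay xyz mm [ 0.7 -0.6 91.2] F bay [-2.3 -0.  -3.2] M [-0.06  0.72  0.09] rot err [-0.     -0.0003 -0.0011] op 0.507
t 13.32 bay xyz mm [ 0.6 -0.7 73.7] F bay [-2.4  0.5 -4.1] M [-0.04  0.77  0.03] rot err [-0.0008 -0.0004 -0.0008] op 0.504
```

```bash
for i in 1 2; do python3 -m pendant '[[[0,0.3,0],[0,0,0],1],[[0,0.3,0],[0,0,0],1],[[0,0.3,0],[0,0,0],1],[[0,0.3,0],[0,0,0],1],[[0,0.3,0],[0,0,0],1],[[0,0,0],[0,0,0],1]]' >/dev/null; python3 st.py -1; done
```

```text
t 13.82 bay xyz mm [ 0.6 -0.7 58.6] F bay [-2.1  0.2 -3.5] M [-0.1   0.74  0.06] rot err [-0.0006 -0.0004 -0.0008] op 0.505
t 14.32 bay xyz mm [ 0.6 -0.7 43.7] F bay [-1.8 -0.8 -3.2] M [-0.06  0.74  0.09] rot err [-0.0006 -0.0003 -0.0008] op 0.501
```

```bash
python3 -m pendant '[[[0,0.3,0],[0,0,0],1],[[0,0.3,0],[0,0,0],1],[[0,0.3,0],[0,0,0],1],[[0,0.3,0],[0,0,0],1],[[0,0.3,0],[0,0,0],1],[[0,0,0],[0,0,0],1]]' >/dev/null; python3 st.py -1
```

```text
t 14.82 bay xyz mm [ 0.6 -0.8 28.7] F bay [-1.8 -0.3 -3.4] M [-0.05  0.73  0.09] rot err [-0.0006 -0.0004 -0.0008] op 0.503
```

Past 34 mm with no resistance, so the yellow bay is clear.

```bash
python3 -m pendant '[[[0,0.3,0],[0,0,0],1],[[0,0.3,0],[0,0,0],1],[[0,0.3,0],[0,0,0],1],[[0,0.3,0],[0,0,0],1],[[0,0.3,0],[0,0,0],1],[[0,0.3,0],[0,0,0],1],[[0,0,0],[0,0,0],1]]' >/dev/null; python3 st.py -1
python3 -m pendant '[[[0,0.2,0],[0,0,0],1],[[0,0.2,0],[0,0,0],1],[[0,0.1,0],[0,0,0],1],[[0,0,0],[0,0,0],1]]' >/dev/null; python3 st.py -1
```

```text
t 15.40 bay xyz mm [ 0.7 -0.8 10.7] F bay [-2.5 -0.3 -3.3] M [-0.05  0.8  -0.02] rot err [-0.0006 -0.0003 -0.0008] op 0.503
t 15.73 bay xyz mm [ 0.6 -1.1  6.3] F bay [-1.8 -0.  -3.2] M [-0.07  0.76  0.08] rot err [-0.0016 -0.0001 -0.0005] op 0.500
```

```bash
for i in 1 2; do python3 -m pendant '[[[0,0.1,0],[0,0,0],1],[[0,0.1,0],[0,0,0],1],[[0,0,0],[0,0,0],1]]' >/dev/null; python3 st.py -1;done
```

```text
t 15.98 bay xyz mm [ 0.6 -1.1  4.4] F bay [-1.   0.7 -3.2] M [-0.02  0.74  0.02] rot err [-0.0019 -0.0001 -0.0004] op 0.506
t 16.23 bay xyz mm [ 0.6 -1.1  2.3] F bay [-1.6 -0.7 -2.5] M [-0.14  0.74  0.07] rot err [-0.0017 -0.0002 -0.0005] op 0.504
```

```bash
for i in 1 2; do python3 -m pendant '[[[0,0.1,0],[0,0,0],1],[[0,0,0],[0,0,0],1]]' >/dev/null; python3 st.py -1;done
```

```text
t 16.40 bay xyz mm [ 0.6 -1.2  1.4] F bay [-2.5 -0.5 -3.7] M [-0.11  0.7   0.06] rot err [-0.0021 -0.0001 -0.0004] op 0.501
t 16.57 bay xyz mm [ 0.6 -1.3  1.3] F bay [-2.   0.1  1.3] M [0.29 0.66 0.07] rot err [-0.0022  0.0004 -0.0002] op 0.505
```

```bash
python3 -m pendant '[[[0,0.1,0],[0,0,0],1],[[0,0,0],[0,0,0],1]]' >/dev/null; python3 st.py -1; python3 -m pendant '[[[0,0.1,0],[0,0,0],1],[[0,0,0],[0,0,0],1],[[0,0,0],[0,0,0],1]]' >/dev/null; python3 st.py -1
```

```text
t 16.73 bay xyz mm [ 0.6 -1.3  1.3] F bay [-1.6  2.   6.5] M [0.67 0.66 0.08] rot err [-0.0024  0.0008  0.    ] op 0.504
t 16.98 bay xyz mm [ 0.6 -1.3  1.3] F bay [-2.3  4.  11. ] M [1.03 0.5  0.05] rot err [-0.0027  0.0011  0.0002] op 0.504
```

```bash
python3 -m pendant '[[[0,-0.2,0],[0,0,0],1],[[0,0,0],[0,0,0],1]]' >/dev/null; python3 st.py -1; python3 -m pendant '[[[0,0,0],[0,0,0],0.4],[[0,0,0],[0,0,0],0.3],[[0,0,0],[0,0,0],0.2],[[0,0,0],[0,0,0],0],[[0,0,0],[0,0,0],0],[[0,0,0],[0,0,0],0],[[0,0,0],[0,0,0],0]]' >/dev/null; python3 st.py -1
```

```text
t 17.15 bay xyz mm [ 0.5 -1.6  1.4] F bay [-2.4  1.3  4.1] M [0.23 0.62 0.05] rot err [-0.0038  0.0001  0.0001] op 0.505
t 17.73 bay xyz mm [ 0.7 -1.2  0.4] F bay [0.5 0.1 0.1] M [-0.08  0.34  0.05] rot err [-0.0019 -0.     -0.0006] op 0.940
```

```bash
python3 -m pendant '[[[0,-0.5,0],[0,0,0],0],[[0,-1,0],[0,0,0],0],[[0,-2,0],[0,0,0],0],[[0,-2,0],[0,0,0],0],[[0,-3,0],[0,0,0],0],[[0,-3,0],[0,0,0],0],[[0,-3,0],[0,0,0],0],[[0,-3,0],[0,0,0],0],[[0,-3,0],[0,0,0],0],[[0,0,0],[0,0,0],0]]'; python3 look.py d -1
```

```text
time_s: 18.57
position: [0.6651, -0.0766, 0.3873]
tcp_rot: [[-0.009, 0.021, 1.0], [-0.869, 0.495, -0.018], [-0.496, -0.868, 0.014]]
force: [-0.0, -0.2, 0.0]
opening: 0.995
```

View pics/d_scene.png

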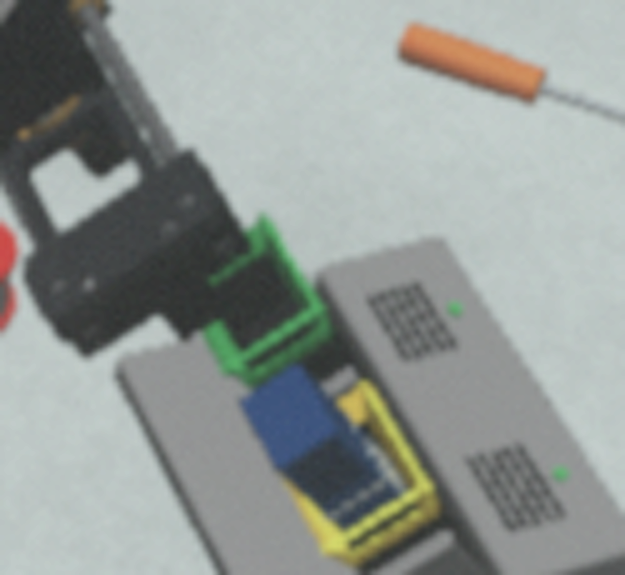

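View pics/d_top.png

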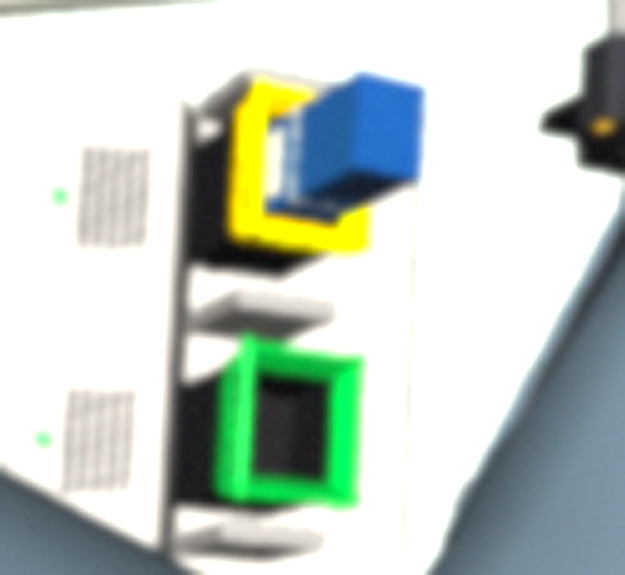

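The pack sits deep in the yellow bay. Its white band is just at the collar rim, at (370,490) in scene and (290,165) in top. A quick check of the rest of the bench, then hand-in.

Run:
```python
from rig import bot
import cv2,numpy as np
for n in ("scene",):
    im=bot.capture(n)["img"][:,:,::-1]; cv2.imwrite("pics/e.png",im)
```

```text
(no output)
```

View pics/e.png

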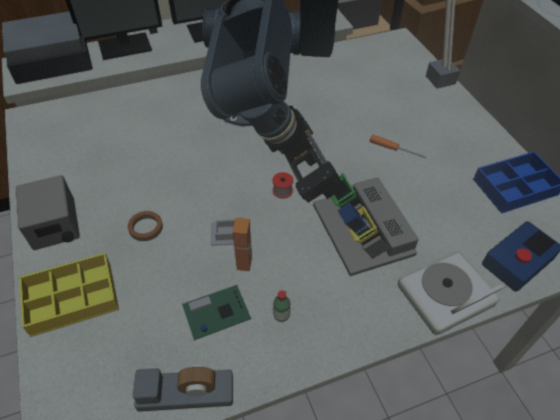

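The spool (283,183), screwdriver (385,143), tape (145,225), board (216,310), flux (282,305) and decoy (242,245) are all unmoved, and the stand is empty.

```bash
python3 -c "
from rig import bot
print(bot.read_state()['force'],bot.hand_in())"
```

```text
the job is handed in; nothing more can be done
[-0.36167169 -0.10596909 -0.53344708] None
```

The new blue pack is seated in the yellow-collared bay, and I handed the job in at about 19 s.

- **Green bay first:** the pack stopped about 35 mm above the floor, with the push force rising by roughly 13 N. That matches the leftover, so I stopped pushing and drew it straight out.
- **Yellow bay:** it slid past the 34 mm mark with no resistance and came to rest 1.3 mm above the modelled floor. That is 34 mm lower than in green, as expected, and the 1.3 mm is within calibration error. I held the pack until it was on the floor, pushing with no more than about 15 N, then let go and backed off.
- **Last checks:** the pictures show the white band just at the collar rim. The spool, bottle, screwdriver, board, tape and orange look-alike are where they started, and the stand is empty. The wrist force is near zero with the gripper clear of everything. No check failed or disagreed.

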